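Stock the pantry step riser

ROBOT

A 7-joint arm with a two-finger parallel gripper is mounted at the origin on the work surface. World frame = base frame: x ahead of the robot, y to its left, z up, the work surface at z = 0. Lengths are in m, angles in rad, forces in N, time in s.
With the tool pointing down it reaches from about 0.4 to 0.85 m from the base axis. Payload 10.4 kg.
Tool frame: the origin (TCP) lies at the very end of the fingers, on their centre line; the grasp point (between the pads) lies 19 mm behind it (r.pinch_z is the distance from the TCP to the grasp point, in m); z points along the fingers, y is the line along which they close (so a half turn about z gives the same grasp; the last joint's range is limited). The gripper opens to 87 mm and grips with 3 to 60 N. Pads are 19 mm wide; open, the fingers measure 117 mm over their backs; the gripper's body (75 mm by 190 mm) begins 51 mm behind the grasp point.
Start: joints at [-1.156, 0.332, -0.065, 1.46, 0.022, 1.35, -0.088], TCP at [0.265, 0.566, 0.223] pointing down, gripper open.
Joint ranges: [-2.6, 2.6], [-0.5, 2.12], [-1.47, 1.34], [0.16, 2.42], [-1.27, 4.41], [0.06, 2.06], [-2.6, 2.6]. Speed limits (rad/s): [2.22, 2.22, 2.79, 2.79, 3.14, 3.14, 3.14].

INTERFACE

Orientations are given as a unit quaternion [x, y, z, w].
In Python, from bench import r, camera gives the robot as it stands. The module is installed in compiled form; this text tells all that it offers.
- The arm moves only by the shell command python3 -m pendant 'ROWS' [FORCE]. ROWS is JSON, a list of rows, each an object with "dp": the shift along the tool's x, y, z as a fraction of full scale, a list of three; "rotation": the turn, a rotation vector about the tool's x, y, z as a fraction of full scale, a list of three; "jaw": the opening, from 0 (shut) to 1 (fully open). A call has 1 to 8 rows; each row is the pose to reach, as a shift and turn from the pose commanded when the call began, along the tool's axes at that moment, turning the shorter way round; what a row does not reach only later rows make up. Full scale, the value 1, is 0.15 m for a shift and 2 pi rad for a turn. A row lasts 1/8 s, in which the tool goes at most 62.5 mm and 10.7 degrees, less where a joint would pass 70% of its speed; a pose out of reach is approached as far as the arm can. A call with a number of a shift or a turn outside -1 to 1 is refused whole. A call with a gripper value outside its range is refused whole. The fingers move at their own pace and stop on an object; FORCE is the grip in N (left out, the last holds). Time passes only in rows, so rows that repeat a pose let the fingers close. It gives the time, the measured TCP pose, the force, the opening and the grip force at its end, in the units of the state.
- r.read_state(): the state, without advancing time (a new reading comes with each control period).
- camera(name): name is "side" or "top" or "wrist"; returns a dict with "image" (384x512x3 uint8, red, green, blue), "z_map" (384x512 float32, m along the optical axis (not along the pixel's ray), 0 where there is no reading), "mtx" (3x3 intrinsics, pixels), "T" (4x4, takes a point from camera to world coordinates). Camera axes: x right, y down, z forward; pixel columns grow to the right and rows downward; lengths in m; the calibration is good to about 2 mm. The wrist camera is an equidistant fisheye: a pixel r from the principal point sees the ray r / f radians off the axis. A picture is of the moment at which its call begins.
- r.close_job(): hands the job in; it is judged then, once.
The state is a dict: "time": time; "joint_positions": joint angles; "joint_vel": joint speeds; "joint_torque": joint torques, N m; "ee_pos": TCP position; "eef_rot": TCP orientation; "ft_force": force on the tool from outside, world axes, zero at the start; "torque": the same for the moment, N m; "width": finger opening in m; "grip_force": force on a finger pad.
Only numpy, scipy, OpenCV 4.12 (cv2) and the standard library are available. Lean on these libraries where they do the work, as an engineer would, in place of code of your own. Each camera call takes 0.05 s, during which the arm holds its last target. There are 200 camera calls.

TASK

Finish stocking the two-step riser. On the upper step, stand the peanut butter jar midway between the oil bottle and the rice carton; on the low step, stand the tuna tin straight in front of the oil bottle with the tomato paste tin centred on top of it, and the spice jar straight in front of the rice carton, each in the middle of its step from front to back. Leave the oil, rice, honey, baking soda and pickles standing where they are.

Things in the scene. Friction and masses are not known exactly. Their poses are not given: they have to be found in the camera images.
- rack: Fixed bamboo two-step shelf riser, 340 mm long (y), 200 mm deep (x), no lips. Origin: on the table under its middle; its x points from the front (low step, robot side) to the back (upper step). Low step: top 30 mm above the table, 100 mm deep, mid-depth at x = -50 mm. Upper step: top at 75 mm, 100 mm deep, front edge at x = 0, mid-depth at x = +50 mm. Turned up to 9 degrees.
- oil: Square green glass oil bottle with a cream label and black cap, 54 x 54 mm, shoulder at 98 mm, 140 mm tall, 0.45 kg. Origin: centre of its underside; its x and y axes parallel to the riser's. Stands on the upper step, about 100 mm left or right of the riser's middle, varying. Loose; it stays.
- rice: Blue rice carton with a yellow panel, 45 mm deep (x), 62 mm wide (y), 135 mm tall, 0.45 kg. Origin: centre of its underside; axes parallel to the riser's. Stands on the upper step at the other end from the oil, about 200 mm from it, so the middle of that step is free. Loose; it stays.
- honey: Amber honey jar with a yellow lid, 58 mm diameter, 85 mm tall, 0.35 kg. Origin: centre of its underside, z up. Stands on the low step, in the middle of the riser's length, between the two free places. Loose; it stays.
- peanut: Peanut butter jar, tan with a blue label band and white lid, 64 mm diameter all the way up, 95 mm tall (lid: top 18 mm), 0.4 kg. Origin: centre of its underside, z up along its axis; round, so its yaw means nothing. Stands upright on the table at the start.
- tuna: Flat tuna tin, teal label, gold top with a ring-pull, 66 mm diameter, 40 mm tall, flat on top, 0.13 kg. Origin: centre of its underside, z up. Stands upright on the table at the start.
- paste: Small tomato paste tin, red label, silver top with a ring-pull, 53 mm diameter, 55 mm tall, 0.11 kg. Origin: centre of its underside, z up. Stands upright on the table at the start.
- spice: Slim brown spice jar with a white label and red lid, 44 mm diameter all the way up, 100 mm tall (lid: top 24 mm), 0.13 kg. Origin: centre of its underside, z up. Stands upright on the table at the start.
- soda: Orange baking-soda carton, 40 x 60 mm (x, y), 85 mm tall, 0.25 kg, standing loose on the table among the goods. Origin: centre of its underside. It stays where it is.
- pickles: Green glass pickle jar with a green lid and white label, 60 mm diameter, 85 mm tall, 0.32 kg, standing loose on the table among the goods. Origin: centre of its underside. It stays where it is.
Mind the look-alikes: they are no part of the job. What is shaped like the spice but purple is not meant. Leave any purple look-alike of the tuna alone.

How it is judged:
At the end, for the whole second after the job is handed in: Peanut under 120 mm from both oil and rice; tuna and spice within 15 mm sideways of straight in front of oil and rice; all three within 15 mm of mid-depth of their step; paste on tuna, axes within 11 mm; all upright, released, at rest; oil, rice, honey, soda, pickles within 20 mm of their start (x of peanut in the frame of rack between 0.035 and 0.065 m and z of peanut in the frame of rack between 0.069 and 0.081 m and horizontal distance between peanut and oil below 0.12 m and horizontal distance between peanut and rice below 0.12 m and x of tuna in the frame of rack between -0.065 and -0.035 m and z of tuna in the frame of rack between 0.024 and 0.036 m and y of tuna in the frame of oil between -0.015 and 0.015 m and z of paste in the frame of tuna between 0.034 and 0.046 m and horizontal distance between paste and tuna below 0.011 m and x of spice in the frame of rack between -0.065 and -0.035 m and z of spice in the frame of rack between 0.024 and 0.036 m and y of spice in the frame of rice between -0.015 and 0.015 m and angle between each of peanut, tuna, paste, spice's own z axis and vertical below 0.1 rad and linear speed of each of peanut, tuna, paste, spice below 0.02 m/s and contact force between each of peanut, tuna, paste, spice and the fingers below 0.05 N and distance of each of oil, rice, honey, soda, pickles from where it was at the start of the episode below 0.02 m and angle between each of oil, rice, honey, soda, pickles's own z axis and vertical below 0.15 rad); the robot touches nothing.
It fails at once if the oil bottle is pushed more than 20 mm from its place or tipped (distance of oil from where it was at the start of the episode above 0.02 m or angle between oil's own z axis and vertical above 0.3 rad).
It fails at once if the rice carton is pushed more than 20 mm from its place or tipped (distance of rice from where it was at the start of the episode above 0.02 m or angle between rice's own z axis and vertical above 0.3 rad).
It fails at once if the honey jar is pushed more than 20 mm from its place or tipped (distance of honey from where it was at the start of the episode above 0.02 m or angle between honey's own z axis and vertical above 0.3 rad).
It fails at once if the baking-soda carton is pushed more than 20 mm from its place or tipped (distance of soda from where it was at the start of the episode above 0.02 m or angle between soda's own z axis and vertical above 0.3 rad).
It fails at once if the pickle jar is pushed more than 20 mm from its place or tipped (distance of pickles from where it was at the start of the episode above 0.02 m or angle between pickles's own z axis and vertical above 0.3 rad).
It also fails if it takes over 118 s, if anything falls off the work surface, if the arm or the gripper's body presses on something with over 40 N, if the wrist force passes 120 N, or if a joint passes its speed limit or range.

## Working session

There is one attempt and no reset: what is moved stays moved. The work goes in short steps, Python scripts to look and compute and a shell command to move; the robot and the scene stay as the last step left them, time stands still between calls to the robot, and variables do not carry over. Pictures are saved under pics/ and viewed, at most 14 in all, crops included, and the job is handed in when it is done.

```bash
mkdir -p pics
python3 - <<'E'
from bench import r,camera
import cv2,numpy as np
s=r.read_state();print({k:np.round(v,3) for k,v in s.items()},r.pinch_z)
for n in("top","side"):
    c=camera(n);cv2.imwrite(f"pics/{n}0.png",c["image"][:,:,::-1]);np.savez(f"{n}0.npz",**c);print(n,c["mtx"],c["T"].round(3))
E
```

```text
{'time': np.float64(0.0), 'joint_positions': array([-1.156,  0.333, -0.065,  1.461,  0.022,  1.35 , -0.089]), 'joint_vel': array([ 0.   ,  0.001, -0.001, -0.001,  0.   ,  0.001, -0.   ]), 'joint_torque': array([ 1.0000e-03, -6.2326e+01,  2.6000e-02, -3.8991e+01, -6.1000e-02,
        4.0000e-02,  0.0000e+00]), 'ee_pos': array([0.265, 0.566, 0.222]), 'eef_rot': array([ 0.217,  0.976, -0.001, -0.   ]), 'ft_force': array([ 0.396, -0.916,  0.272]), 'torque': array([-0.006,  0.017, -0.031]), 'grip_force': np.float64(0.0), 'width': np.float64(0.087)} 0.0187
top [[370.23237266   0.         252.82123557]
 [  0.         370.23237266 186.41182991]
 [  0.           0.           1.        ]] [[-0.012 -0.992  0.122  0.429]
 [-1.     0.01  -0.017  0.003]
 [ 0.016 -0.122 -0.992  1.101]
 [ 0.     0.     0.     1.   ]]
side [[433.57325934   0.         262.13294839]
 [  0.         433.57325934 191.05009161]
 [  0.           0.           1.        ]] [[ 0.847 -0.391  0.361  0.086]
 [-0.532 -0.628  0.568 -0.729]
 [ 0.004 -0.673 -0.74   1.078]
 [ 0.     0.     0.     1.   ]]
```

View pics/top0.png

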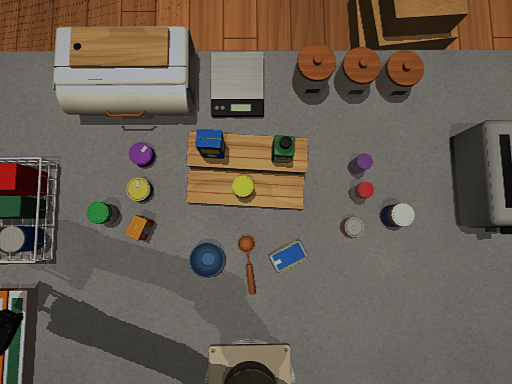

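View pics/side0.png

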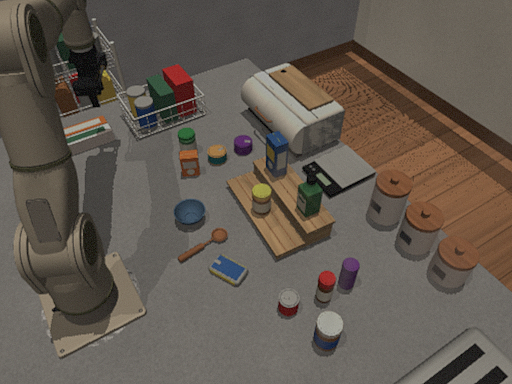

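```bash
cat > h.py <<'E'
import numpy as np,cv2
def world(c):
    z=c["z_map"];v,u=np.mgrid[:384,:512];K=c["mtx"]
    p=np.stack([(u-K[0,2])/K[0,0]*z,(v-K[1,2])/K[1,1]*z,z],-1)
    w=p@c["T"][:3,:3].T+c["T"][:3,3]; w[z<=0]=np.nan
    return w
def top(w,uv,h,d=.008,R=18):
    """points of the top face near pixel uv; centroid, minAreaRect, enclosing circle"""
    v,u=np.mgrid[:384,:512]
    m=(np.hypot(u-uv[0],v-uv[1])<R)&(abs(w[...,2]-h)<d)
    q=w[m];xy=q[:,:2].astype(np.float32)
    rc=cv2.minAreaRect(xy);(cx,cy),rad=cv2.minEnclosingCircle(xy)
    return dict(n=len(q),mean=q.mean(0).round(4),box=np.round(rc[0],4),size=np.round(rc[1],3),ang=round(rc[2],1),circ=np.round([cx,cy,rad],4))
E
python3 - <<'E'
from h import *
c=np.load("top0.npz");w=world(c)
for n,uv,h in[("oil",(284,146),.14),("oilsh",(284,148),.098),("rice",(210,137),.135),("honey",(243,186),.085),("peanut",(402,214),.095),("tuna",(138,189),.04),("paste",(353,227),.055),("spice",(364,190),.1),("soda",(139,228),.085),("pickles",(98,212),.085),("ptuna",(141,154),.04),("pspice",(363,161),.1)]:
    print(n,top(w,uv,h))
v,u=np.mgrid[:384,:512];reg=(u>175)&(u<320)&(v>120)&(v<220)
for h in(.075,.03):
    m=reg&(abs(w[...,2]-h)<.006);m=cv2.morphologyEx(m.astype(np.uint8),cv2.MORPH_OPEN,np.ones((3,3)))>0
    q=w[m];rc=cv2.minAreaRect(q[:,:2].astype(np.float32));print(h,len(q),rc,q[:,2].mean())
print("table",np.nanmean(w[250:300,300:450,2]))
E
```

```text
oil {'n': 31, 'mean': array([ 0.6248, -0.0859,  0.14  ]), 'box': array([ 0.6256, -0.0857]), 'size': array([0.056, 0.02 ]), 'ang': 61.0, 'circ': array([ 0.6346, -0.0907,  0.0281])}
oilsh {'n': 24, 'mean': array([ 0.627 , -0.0815,  0.0982]), 'box': array([ 0.6259, -0.0853]), 'size': array([0.056, 0.02 ]), 'ang': 60.3, 'circ': array([ 0.6346, -0.0903,  0.0279])}
rice {'n': 16, 'mean': array([0.642 , 0.0979, 0.1355]), 'box': array([0.649 , 0.0864]), 'size': array([0.022, 0.068]), 'ang': 34.3, 'circ': array([0.6581, 0.0926, 0.0339])}
honey {'n': 15, 'mean': array([0.529 , 0.011 , 0.0853]), 'box': array([0.5321, 0.0136]), 'size': array([0.016, 0.053]), 'ang': 2.6, 'circ': array([0.5401, 0.014 , 0.0264])}
peanut {'n': 447, 'mean': array([ 0.4715, -0.42  ,  0.0951]), 'box': array([ 0.4714, -0.421 ]), 'size': array([0.063, 0.062]), 'ang': 0.8, 'circ': array([ 0.472 , -0.4213,  0.033 ])}
tuna {'n': 443, 'mean': array([0.5551, 0.3156, 0.0394]), 'box': array([0.5552, 0.3161]), 'size': array([0.067, 0.064]), 'ang': 88.5, 'circ': array([0.5551, 0.3168, 0.0345])}
paste {'n': 298, 'mean': array([ 0.
[... 642 characters left out ...]
irc': array([0.4869, 0.4115, 0.0311])}
ptuna {'n': 426, 'mean': array([0.66  , 0.3117, 0.0395]), 'box': array([0.6605, 0.3126]), 'size': array([0.067, 0.066]), 'ang': 86.1, 'circ': array([0.6609, 0.3129, 0.0347])}
pspice {'n': 203, 'mean': array([ 0.6192, -0.3215,  0.0998]), 'box': array([ 0.6194, -0.3229]), 'size': array([0.043, 0.043]), 'ang': 24.0, 'circ': array([ 0.6207, -0.3229,  0.0233])}
0.075 2915 ((0.6545539498329163, 0.0004263073205947876), (0.3405735194683075, 0.10101762413978577), 86.19612121582031) 0.07458465385100478
0.03 3553 ((0.555963933467865, 0.007303416728973389), (0.3398067355155945, 0.10218150913715363), 86.2402114868164) 0.029658298887217976
table 0.0002640663358176847
```

```bash
cat >> h.py <<'E'
from scipy.spatial.transform import Rotation as Rn
def go(st,p,yawdeg):
    """dp/rotation fractions from state to TCP p, tool down, closing axis at world yaw (mod 180)"""
    R=Rn.from_quat(st["eef_rot"]);y=R.apply([0,1,0]);cur=np.degrees(np.arctan2(y[1],y[0]))
    d=(yawdeg-cur+90)%180-90
    Rt=Rn.from_matrix(np.column_stack([np.cross([np.cos(a),np.sin(a),0],[0,0,-1]) if i==0 else ([np.cos(a),np.sin(a),0] if i==1 else [0,0,-1]) for i in range(3) for a in[np.radians(cur+d)]]))
    print("dp",np.round(R.inv().apply(np.array(p)-st["ee_pos"])/.15,3),"rot",np.round((R.inv()*Rt).as_rotvec()/(2*np.pi),4),"cur",round(cur,1),np.round(st["ee_pos"],4))
E
python3 - <<'E'
from h import *
from bench import r
c=np.load("top0.npz");w=world(c)
for n,uv,h in[("oil",(284,141),.215),("oilsh",(284,148),.173),("rice",(210,137),.21),("honey",(243,186),.115)]:
    print(n,top(w,uv,h))
s=r.read_state()
go(s,[.555,.316,.15],86.2)
E
```

```text
oil {'n': 107, 'mean': array([ 0.6477, -0.0928,  0.2143]), 'box': array([ 0.648 , -0.0922]), 'size': array([0.027, 0.027]), 'ang': 40.8, 'circ': array([ 0.6481, -0.0931,  0.0145])}
oilsh {'n': 266, 'mean': array([ 0.6431, -0.0913,  0.173 ]), 'box': array([ 0.6481, -0.0933]), 'size': array([0.054, 0.054]), 'ang': 86.4, 'circ': array([ 0.6488, -0.0931,  0.0351])}
rice {'n': 463, 'mean': array([0.6589, 0.0966, 0.2095]), 'box': array([0.6593, 0.0967]), 'size': array([0.062, 0.045]), 'ang': 86.3, 'circ': array([0.6596, 0.0967, 0.0374])}
honey {'n': 368, 'mean': array([0.5517, 0.0146, 0.1148]), 'box': array([0.5517, 0.0136]), 'size': array([0.057, 0.055]), 'ang': 89.4, 'circ': array([0.552 , 0.0144, 0.0296])}
dp [-2.458 -0.687  0.48 ] rot [-0.0002 -0.     -0.0591] cur 64.9 [0.2648 0.5657 0.2218]
```

```bash
R='x'; python3 -m pendant '[{"dp":[-1,-0.34,0],"rotation":[0,0,0],"jaw":1},{"dp":[-1,-0.34,0],"rotation":[0,0,0],"jaw":1},{"dp":[-1,-0.34,0],"rotation":[0,0,0],"jaw":1},{"dp":[-1,-0.34,0],"rotation":[0,0,0],"jaw":1}]' 20
python3 -m pendant '[{"dp":[-1,-0.34,0],"rotation":[0,0,0],"jaw":1},{"dp":[-1,-0.34,0],"rotation":[0,0,0],"jaw":1},{"dp":[-1,-0.34,0],"rotation":[0,0,0],"jaw":1},{"dp":[-1,-0.34,0],"rotation":[0,0,0],"jaw":1}]'
python3 -m pendant '[{"dp":[-0.458,0,0.4],"rotation":[0,0,-0.059],"jaw":1},{"dp":[-0.458,0,0.4],"rotation":[0,0,-0.059],"jaw":1},{"dp":[-0.458,0,0.4],"rotation":[0,0,-0.059],"jaw":1},{"dp":[-0.458,0,0.4],"rotation":[0,0,-0.059],"jaw":1},{"dp":[-0.458,0,0.4],"rotation":[0,0,-0.059],"jaw":1}]'
python3 -c "
from h import *;from bench import r
go(r.read_state(),[.5553,.3163,.021],86.2)"
```

```text
time: 0.6
ee_pos: [0.3819, 0.4536, 0.2224]
eef_rot: [0.22, 0.976, -0.0, 0.0]
ft_force: [-0.5, 1.1, 0.7]
width: 0.087
grip_force: 0.0
time: 1.1
ee_pos: [0.4949, 0.3446, 0.2221]
eef_rot: [0.219, 0.976, -0.0, 0.0]
ft_force: [-0.8, 0.7, -1.1]
width: 0.0871
grip_force: 0.0
time: 1.72
ee_pos: [0.5548, 0.3192, 0.1637]
eef_rot: [0.033, 0.999, 0.001, 0.0]
ft_force: [0.0, -0.3, 0.5]
width: 0.087
grip_force: 0.0
dp [-0.004 -0.021  0.952] rot [ 0.0003  0.0001 -0.0001] cur 86.2 [0.5548 0.3192 0.1637]
```

```bash
python3 -m pendant '[{"dp":[-0.004,-0.021,0.4],"rotation":[0,0,0],"jaw":1},{"dp":[-0.004,-0.021,0.75],"rotation":[0,0,0],"jaw":1},{"dp":[-0.004,-0.021,0.94],"rotation":[0,0,0],"jaw":1},{"dp":[-0.004,-0.021,0.945],"rotation":[0,0,0],"jaw":1},{"dp":[-0.004,-0.021,0.945],"rotation":[0,0,0],"jaw":0.6},{"dp":[-0.004,-0.021,0.945],"rotation":[0,0,0],"jaw":0.6},{"dp":[-0.004,-0.021,0.945],"rotation":[0,0,0],"jaw":0.6},{"dp":[-0.004,-0.021,0.945],"rotation":[0,0,0],"jaw":0.6}]' 20
python3 -m pendant '[{"dp":[0,0,0],"rotation":[0,0,0],"jaw":0.6},{"dp":[0,0,0],"rotation":[0,0,0],"jaw":0.6},{"dp":[0,0,0],"rotation":[0,0,0],"jaw":0.6}]'
```

```text
time: 2.72
ee_pos: [0.5567, 0.3149, 0.0223]
eef_rot: [0.034, 0.999, 0.001, 0.001]
ft_force: [-1.8, 0.2, 6.8]
width: 0.0652
grip_force: 20.0
time: 3.1
ee_pos: [0.5567, 0.3149, 0.0223]
eef_rot: [0.034, 0.999, 0.001, 0.001]
ft_force: [-1.6, -0.2, 6.4]
width: 0.0651
grip_force: 20.0
```

```bash
python3 -m pendant '[{"dp":[0,0,-0.3],"rotation":[0,0,0],"jaw":0.6},{"dp":[0,0,-0.7],"rotation":[0,0,0],"jaw":0.6},{"dp":[0,0,-1],"rotation":[0,0,0],"jaw":0.6},{"dp":[0,0,-1],"rotation":[0,0,0],"jaw":0.6},{"dp":[0,0,-1],"rotation":[0,0,0],"jaw":0.6}]'
python3 - <<'E'
from h import *;from bench import r,camera
s=r.read_state();go(s,[.5506,-.0867,.18],86.2)
c=camera("side");cv2.imwrite("pics/s1.png",c["image"][:,:,::-1])
E
```

```text
time: 3.72
ee_pos: [0.5555, 0.3139, 0.1698]
eef_rot: [0.034, 0.999, -0.0, -0.001]
ft_force: [-0.7, 0.3, -2.9]
width: 0.0654
grip_force: 20.0
dp [-0.146 -2.667 -0.066] rot [-0.0001 -0.0002 -0.0001] cur 86.2 [0.5555 0.3139 0.1698]
```

View pics/s1.png

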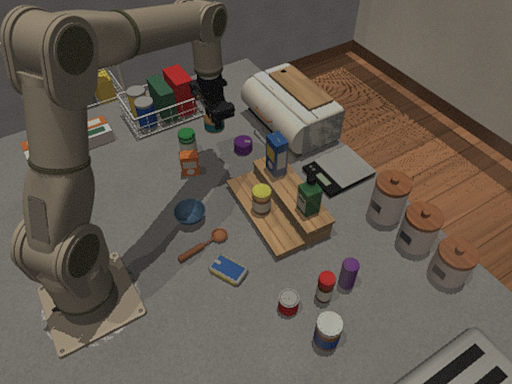

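```bash
python3 -m pendant '[{"dp":[0.15,-0.3,-0.1],"rotation":[0,0,0],"jaw":0.6},{"dp":[0.15,-0.6,-0.1],"rotation":[0,0,0],"jaw":0.6},{"dp":[0.15,-0.89,-0.1],"rotation":[0,0,0],"jaw":0.6},{"dp":[0.15,-0.89,-0.1],"rotation":[0,0,0],"jaw":0.6}]'
python3 -m pendant '[{"dp":[0,-0.3,0],"rotation":[0,0,0],"jaw":0.6},{"dp":[0,-0.6,0],"rotation":[0,0,0],"jaw":0.6},{"dp":[0,-0.89,0],"rotation":[0,0,0],"jaw":0.6},{"dp":[0,-0.89,0],"rotation":[0,0,0],"jaw":0.6}]'
python3 -m pendant '[{"dp":[-0.296,-0.3,0],"rotation":[0,0,0],"jaw":0.6},{"dp":[-0.296,-0.6,0],"rotation":[0,0,0],"jaw":0.6},{"dp":[-0.296,-0.89,0],"rotation":[0,0,0],"jaw":0.6},{"dp":[-0.296,-0.89,0],"rotation":[0,0,0],"jaw":0.6},{"dp":[-0.296,-0.89,0],"rotation":[0,0,0],"jaw":0.6},{"dp":[-0.296,-0.89,0],"rotation":[0,0,0],"jaw":0.6}]'
python3 -c "
from h import *;from bench import r
go(r.read_state(),[.5506,-.0867,.0535],86.2)"
```

```text
time: 4.28
ee_pos: [0.5244, 0.1781, 0.1845]
eef_rot: [0.036, 0.999, -0.001, -0.001]
ft_force: [0.3, 0.8, -0.9]
width: 0.0658
grip_force: 20.0
time: 4.78
ee_pos: [0.5151, 0.0461, 0.1848]
eef_rot: [0.036, 0.999, -0.001, -0.001]
ft_force: [0.4, 0.6, -1.4]
width: 0.0652
grip_force: 20.0
time: 5.52
ee_pos: [0.5512, -0.0848, 0.1853]
eef_rot: [0.032, 0.999, 0.0, -0.0]
ft_force: [-0.3, -0.4, -1.9]
width: 0.0656
grip_force: 20.0
dp [ 0.003 -0.013  0.879] rot [ 0.0001 -0.0001  0.0003] cur 86.3 [ 0.5512 -0.0848  0.1853]
```

```bash
python3 -m pendant '[{"dp":[0.003,-0.013,0.35],"rotation":[0,0,0],"jaw":0.6},{"dp":[0.003,-0.013,0.65],"rotation":[0,0,0],"jaw":0.6},{"dp":[0.003,-0.013,0.8],"rotation":[0,0,0],"jaw":0.6},{"dp":[0.003,-0.013,0.86],"rotation":[0,0,0],"jaw":0.6},{"dp":[0.003,-0.013,0.88],"rotation":[0,0,0],"jaw":0.6},{"dp":[0.003,-0.013,0.88],"rotation":[0,0,0],"jaw":0.6},{"dp":[0.003,-0.013,0.88],"rotation":[0,0,0],"jaw":0.6}]'
```

```text
time: 6.4
ee_pos: [0.5511, -0.0887, 0.0547]
eef_rot: [0.034, 0.999, 0.0, 0.001]
ft_force: [-0.5, -0.4, -0.9]
width: 0.0654
grip_force: 20.0
```

```bash
python3 -m pendant '[{"dp":[0,0.01,0.012],"rotation":[0,0,0],"jaw":0.6},{"dp":[0,0.01,0.012],"rotation":[0,0,0],"jaw":0.6},{"dp":[0,0.01,0.012],"rotation":[0,0,0],"jaw":0.88},{"dp":[0,0.01,0.012],"rotation":[0,0,0],"jaw":0.88},{"dp":[0,0.01,0.012],"rotation":[0,0,0],"jaw":0.88},{"dp":[0,0.01,0.012],"rotation":[0,0,0],"jaw":0.88}]'
python3 -m pendant '[{"dp":[0,0,-0.3],"rotation":[0,0,0],"jaw":0.88},{"dp":[0,0,-0.7],"rotation":[0,0,0],"jaw":0.9},{"dp":[0,0,-1],"rotation":[0,0,0],"jaw":1},{"dp":[0,0,-1],"rotation":[0,0,0],"jaw":1},{"dp":[0,0,-1],"rotation":[0,0,0],"jaw":1}]'
python3 -c "
from h import *;from bench import r
s=r.read_state()
go(s,[.4408,-.2975,.15],86.2)"
```

```text
time: 7.15
ee_pos: [0.5506, -0.0873, 0.052]
eef_rot: [0.034, 0.999, 0.0, 0.0]
ft_force: [0.8, 0.3, 0.3]
width: 0.0761
grip_force: 0.0
time: 7.78
ee_pos: [0.5502, -0.0872, 0.2013]
eef_rot: [0.033, 0.999, 0.0, -0.0]
ft_force: [0.2, 0.3, 0.8]
width: 0.0866
grip_force: 0.0
dp [ 0.634 -1.448  0.342] rot [ 0.     -0.0001 -0.0001] cur 86.2 [ 0.5502 -0.0872  0.2013]
```

```bash
python3 -m pendant '[{"dp":[0.32,-0.35,0],"rotation":[0,0,0],"jaw":1},{"dp":[0.32,-0.7,0],"rotation":[0,0,0],"jaw":1},{"dp":[0.32,-0.9,0],"rotation":[0,0,0],"jaw":1},{"dp":[0.32,-0.9,0],"rotation":[0,0,0],"jaw":1}]'
python3 -m pendant '[{"dp":[0.314,-0.3,0.15],"rotation":[0,0,0],"jaw":1},{"dp":[0.314,-0.548,0.342],"rotation":[0,0,0],"jaw":1},{"dp":[0.314,-0.548,0.342],"rotation":[0,0,0],"jaw":1},{"dp":[0.314,-0.548,0.342],"rotation":[0,0,0],"jaw":1},{"dp":[0.314,-0.548,0.342],"rotation":[0,0,0],"jaw":1}]'
python3 - <<'E'
from h import *;from bench import r,camera
s=r.read_state();go(s,[.4408,-.2975,.031],86.2)
c=camera("side");cv2.imwrite("pics/s2.png",c["image"][:,:,::-1])
w=world(camera("top"));print(top(w,(285,190),.07,R=20),top(w,(353,227),.055))
E
```

```text
time: 8.28
ee_pos: [0.492, -0.2211, 0.2005]
eef_rot: [0.036, 0.999, -0.0, -0.001]
ft_force: [0.5, 0.4, 0.8]
width: 0.087
grip_force: 0.0
time: 8.9
ee_pos: [0.4422, -0.2962, 0.1509]
eef_rot: [0.032, 0.999, 0.0, 0.0]
ft_force: [0.5, -0.2, 0.2]
width: 0.0873
grip_force: 0.0
dp [ 0.009 -0.01   0.799] rot [0.0001 0.0001 0.0003] cur 86.3 [ 0.4422 -0.2962  0.1509]
{'n': 465, 'mean': array([ 0.5507, -0.0874,  0.0701]), 'box': array([ 0.5596, -0.0888]), 'size': array([0.067, 0.087]), 'ang': 79.8, 'circ': array([ 0.561 , -0.0962,  0.0483])} {'n': 94, 'mean': array([ 0.4427, -0.3131,  0.0553]), 'box': array([ 0.4442, -0.3154]), 'size': array([0.022, 0.04 ]), 'ang': 85.9, 'circ': array([ 0.4444, -0.3108,  0.0208])}
```

View pics/s2.png

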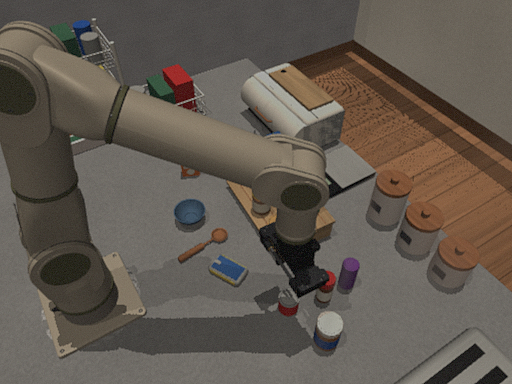

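```bash
python3 -m pendant '[{"dp":[0.009,-0.01,0.35],"rotation":[0,0,0],"jaw":1},{"dp":[0.009,-0.01,0.65],"rotation":[0,0,0],"jaw":1},{"dp":[0.009,-0.01,0.8],"rotation":[0,0,0],"jaw":1},{"dp":[0.009,-0.01,0.8],"rotation":[0,0,0],"jaw":1},{"dp":[0.009,-0.01,0.8],"rotation":[0,0,0],"jaw":0.45},{"dp":[0.009,-0.01,0.8],"rotation":[0,0,0],"jaw":0.45},{"dp":[0.009,-0.01,0.8],"rotation":[0,0,0],"jaw":0.45},{"dp":[0.009,-0.01,0.8],"rotation":[0,0,0],"jaw":0.45}]' 18
python3 -m pendant '[{"dp":[0,0,0],"rotation":[0,0,0],"jaw":0.45},{"dp":[0,0,0],"rotation":[0,0,0],"jaw":0.45},{"dp":[0,0,0],"rotation":[0,0,0],"jaw":0.45},{"dp":[0,0,0],"rotation":[0,0,0],"jaw":0.45}]'
python3 -m pendant '[{"dp":[0,0,-0.3],"rotation":[0,0,0],"jaw":0.45},{"dp":[0,0,-0.7],"rotation":[0,0,0],"jaw":0.45},{"dp":[0,0,-1],"rotation":[0,0,0],"jaw":0.45},{"dp":[0,0,-1],"rotation":[0,0,0],"jaw":0.45},{"dp":[0,0,-1],"rotation":[0,0,0],"jaw":0.45}]'
python3 -c "
from h import *;from bench import r
s=r.read_state()
go(s,[.5506,-.0867,.18],86.2)"
```

```text
time: 10.0
ee_pos: [0.4399, -0.2991, 0.0311]
eef_rot: [0.033, 0.999, -0.0, 0.0]
ft_force: [-0.2, 0.2, 0.1]
width: 0.0551
grip_force: 0.0
time: 10.5
ee_pos: [0.4399, -0.299, 0.031]
eef_rot: [0.034, 0.999, 0.0, 0.0]
ft_force: [-0.9, 1.8, 5.3]
width: 0.0522
grip_force: 18.0
time: 11.12
ee_pos: [0.4392, -0.2986, 0.1796]
eef_rot: [0.033, 0.999, 0.0, -0.001]
ft_force: [0.4, 0.1, -0.8]
width: 0.0525
grip_force: 18.0
dp [-0.646  1.459 -0.002] rot [ 0.0001 -0.0002 -0.0001] cur 86.2 [ 0.4392 -0.2986  0.1796]
```

```bash
python3 -m pendant '[{"dp":[-0.1,0.35,0],"rotation":[0,0,0],"jaw":0.45},{"dp":[-0.2,0.7,0],"rotation":[0,0,0],"jaw":0.45},{"dp":[-0.32,0.9,0],"rotation":[0,0,0],"jaw":0.45},{"dp":[-0.32,0.9,0],"rotation":[0,0,0],"jaw":0.45}]'
python3 -m pendant '[{"dp":[-0.16,0.28,0],"rotation":[0,0,0],"jaw":0.45},{"dp":[-0.316,0.555,0],"rotation":[0,0,0],"jaw":0.45},{"dp":[-0.316,0.555,0],"rotation":[0,0,0],"jaw":0.45},{"dp":[-0.316,0.555,0],"rotation":[0,0,0],"jaw":0.45},{"dp":[-0.316,0.555,0],"rotation":[0,0,0],"jaw":0.45},{"dp":[-0.316,0.555,0],"rotation":[0,0,0],"jaw":0.45}]'
python3 - <<'E'
from h import *;from bench import r,camera
s=r.read_state();go(s,[.549,-.0873,.103],86.2)
c=camera("side");cv2.imwrite("pics/s3.png",cv2.resize(c["image"][100:300,200:420,::-1],None,fx=2.5,fy=2.5))
E
```

```text
time: 11.62
ee_pos: [0.497, -0.1643, 0.1786]
eef_rot: [0.031, 1.0, 0.0, -0.002]
ft_force: [0.2, -0.8, -1.2]
width: 0.0524
grip_force: 18.0
time: 12.38
ee_pos: [0.5491, -0.0887, 0.1806]
eef_rot: [0.034, 0.999, -0.0, -0.0]
ft_force: [-0.2, -0.5, -1.1]
width: 0.0523
grip_force: 18.0
dp [0.001 0.009 0.518] rot [-0.     -0.     -0.0004] cur 86.1 [ 0.5491 -0.0887  0.1806]
```

View pics/s3.png

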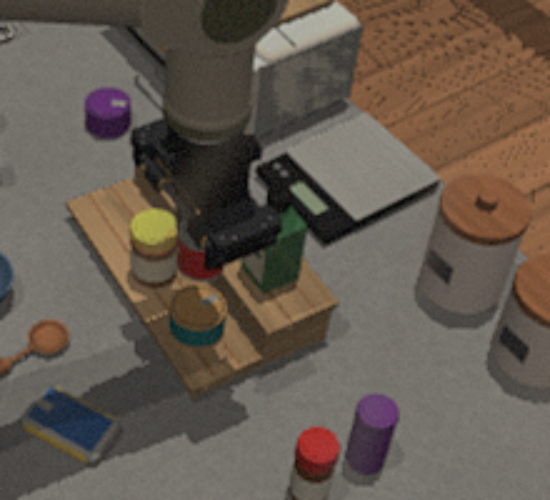

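Run:
```python
from h import *;from bench import r,camera
w=world(camera("side"));print(top(w,(279,223),.07,d=.005,R=15))
```

```text
{'n': 342, 'mean': array([ 0.5512, -0.0902,  0.0705]), 'box': array([ 0.5532, -0.0865]), 'size': array([0.073, 0.065]), 'ang': 55.7, 'circ': array([ 0.5595, -0.0862,  0.0427])}
```

```bash
python3 -m pendant '[{"dp":[0,0.009,0.25],"rotation":[0,0,0],"jaw":0.45},{"dp":[0,0.009,0.43],"rotation":[0,0,0],"jaw":0.45},{"dp":[0,0.009,0.5],"rotation":[0,0,0],"jaw":0.45},{"dp":[0,0.009,0.51],"rotation":[0,0,0],"jaw":0.45},{"dp":[0,0.009,0.515],"rotation":[0,0,0],"jaw":0.45},{"dp":[0,0.009,0.515],"rotation":[0,0,0],"jaw":0.45}]'
```

```text
time: 13.22
ee_pos: [0.5501, -0.0863, 0.1043]
eef_rot: [0.034, 0.999, 0.0, 0.001]
ft_force: [-0.0, -0.1, -0.7]
width: 0.0527
grip_force: 18.0
```

```bash
python3 -m pendant '[{"dp":[0.005,-0.005,0.015],"rotation":[0,0,0],"jaw":0.45},{"dp":[0.005,-0.005,0.018],"rotation":[0,0,0],"jaw":0.45},{"dp":[0.005,-0.005,0.018],"rotation":[0,0,0],"jaw":0.75},{"dp":[0.005,-0.005,0.018],"rotation":[0,0,0],"jaw":0.75},{"dp":[0.005,-0.005,0.018],"rotation":[0,0,0],"jaw":0.75},{"dp":[0.005,-0.005,0.018],"rotation":[0,0,0],"jaw":0.75}]'
python3 -m pendant '[{"dp":[0,0,-0.3],"rotation":[0,0,0],"jaw":0.75},{"dp":[0,0,-0.7],"rotation":[0,0,0],"jaw":0.8},{"dp":[0,0,-1],"rotation":[0,0,0],"jaw":0.8},{"dp":[0,0,-1],"rotation":[0,0,0],"jaw":0.8},{"dp":[0,0,-1],"rotation":[0,0,0],"jaw":0.8}]'
python3 - <<'E'
from h import *;from bench import r,camera
s=r.read_state();go(s,[.5407,-.3212,.046],86.2);go(s,[.472,-.421,.046],86.2)
w=world(camera("side"));print(top(w,(279,200),.125,d=.005,R=25))
E
```

```text
time: 13.98
ee_pos: [0.5488, -0.087, 0.1007]
eef_rot: [0.034, 0.999, 0.0, 0.0]
ft_force: [0.7, -1.4, -0.2]
width: 0.0652
grip_force: 0.0
time: 14.6
ee_pos: [0.5485, -0.0869, 0.25]
eef_rot: [0.033, 0.999, 0.0, -0.0]
ft_force: [-0.1, 1.0, 0.5]
width: 0.0694
grip_force: 0.0
dp [-0.054 -1.562  1.36 ] rot [ 0.     -0.0001 -0.0001] cur 86.2 [ 0.5485 -0.0869  0.25  ]
dp [ 0.359 -2.257  1.36 ] rot [ 0.     -0.0001 -0.0001] cur 86.2 [ 0.5485 -0.0869  0.25  ]
{'n': 249, 'mean': array([ 0.5558, -0.0887,  0.1255]), 'box': array([ 0.5794, -0.0578]), 'size': array([0.125, 0.101]), 'ang': 82.9, 'circ': array([ 0.5732, -0.0518,  0.0723])}
```

```bash
python3 -m pendant '[{"dp":[0,-0.35,0],"rotation":[0,0,0],"jaw":0.8},{"dp":[0,-0.65,0.1],"rotation":[0,0,0],"jaw":0.8},{"dp":[-0.03,-0.9,0.2],"rotation":[0,0,0],"jaw":0.8},{"dp":[-0.03,-0.9,0.2],"rotation":[0,0,0],"jaw":0.8}]'
python3 -m pendant '[{"dp":[-0.024,-0.4,0.1],"rotation":[0,0,0],"jaw":0.8},{"dp":[-0.024,-0.662,0.4],"rotation":[0,0,0],"jaw":0.8},{"dp":[-0.024,-0.662,0.4],"rotation":[0,0,0],"jaw":0.8},{"dp":[-0.024,-0.662,0.4],"rotation":[0,0,0],"jaw":0.8},{"dp":[-0.024,-0.662,0.4],"rotation":[0,0,0],"jaw":0.8}]'
python3 - <<'E'
from h import *;from bench import r,camera
s=r.read_state();go(s,[.5407,-.3212,.046],86.2)
c=camera("side");cv2.imwrite("pics/s4.png",cv2.resize(c["image"][120:360,200:420,::-1],None,fx=2.5,fy=2.5))
w=world(camera("top"));print("paste",top(w,(286,181),.125,d=.006))
E
```

```text
time: 15.15
ee_pos: [0.5421, -0.2251, 0.218]
eef_rot: [0.036, 0.999, -0.0, -0.002]
ft_force: [-0.0, 1.4, 0.0]
width: 0.0696
grip_force: 0.0
time: 15.78
ee_pos: [0.5424, -0.3198, 0.1617]
eef_rot: [0.032, 0.999, 0.0, 0.001]
ft_force: [0.9, 0.3, 0.1]
width: 0.0696
grip_force: 0.0
dp [ 0.012 -0.011  0.771] rot [0.0001 0.0003 0.0003] cur 86.3 [ 0.5424 -0.3198  0.1617]
paste {'n': 329, 'mean': array([ 0.5489, -0.087 ,  0.1252]), 'box': array([ 0.5493, -0.0877]), 'size': array([0.051, 0.054]), 'ang': 89.2, 'circ': array([ 0.5491, -0.0868,  0.0272])}
```

View pics/s4.png

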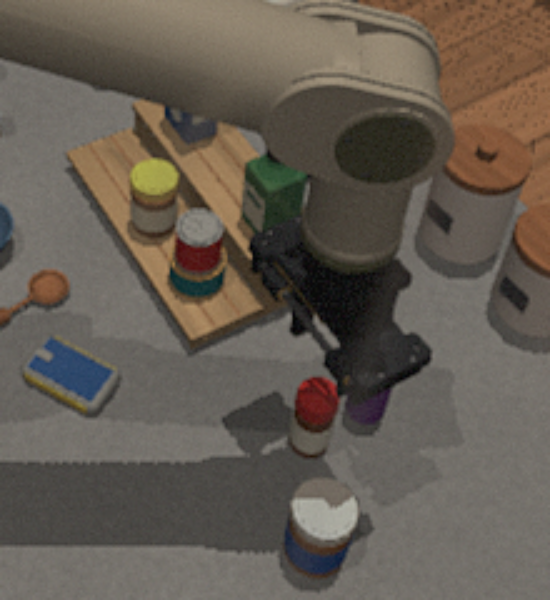

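```bash
python3 -m pendant '[{"dp":[0.012,-0.011,0.3],"rotation":[0,0,0],"jaw":0.8},{"dp":[0.012,-0.011,0.6],"rotation":[0,0,0],"jaw":0.8},{"dp":[0.012,-0.011,0.77],"rotation":[0,0,0],"jaw":0.8},{"dp":[0.012,-0.011,0.77],"rotation":[0,0,0],"jaw":0.8},{"dp":[0.012,-0.011,0.77],"rotation":[0,0,0],"jaw":0.35},{"dp":[0.012,-0.011,0.77],"rotation":[0,0,0],"jaw":0.35},{"dp":[0.012,-0.011,0.77],"rotation":[0,0,0],"jaw":0.35},{"dp":[0.012,-0.011,0.77],"rotation":[0,0,0],"jaw":0.35}]' 18
python3 -m pendant '[{"dp":[0,0,0],"rotation":[0,0,0],"jaw":0.35},{"dp":[0,0,0],"rotation":[0,0,0],"jaw":0.35},{"dp":[0,0,0],"rotation":[0,0,0],"jaw":0.35},{"dp":[0,0,0],"rotation":[0,0,0],"jaw":0.35}]'
python3 -m pendant '[{"dp":[0,0,-0.3],"rotation":[0,0,0],"jaw":0.35},{"dp":[0,0,-0.7],"rotation":[0,0,0],"jaw":0.35},{"dp":[0,0,-1],"rotation":[0,0,0],"jaw":0.35},{"dp":[0,0,-1],"rotation":[0,0,0],"jaw":0.35},{"dp":[0,0,-1],"rotation":[0,0,0],"jaw":0.35}]'
python3 -c "
from h import *;from bench import r
s=r.read_state()
go(s,[.5618,.1032,.25],86.2)"
```

```text
time: 16.88
ee_pos: [0.5397, -0.3229, 0.046]
eef_rot: [0.033, 0.999, -0.0, 0.001]
ft_force: [-0.5, 1.5, 3.5]
width: 0.0436
grip_force: 18.0
time: 17.38
ee_pos: [0.5397, -0.3229, 0.046]
eef_rot: [0.033, 0.999, -0.0, 0.001]
ft_force: [0.2, 2.1, 6.3]
width: 0.0438
grip_force: 18.0
time: 18.0
ee_pos: [0.5388, -0.3224, 0.194]
eef_rot: [0.033, 0.999, 0.0, -0.001]
ft_force: [0.0, 0.4, -1.9]
width: 0.0435
grip_force: 18.0
dp [ 0.037  2.842 -0.371] rot [ 0.0001 -0.0002 -0.0001] cur 86.2 [ 0.5388 -0.3224  0.194 ]
```

```bash
python3 -m pendant '[{"dp":[0.01,0.2,-0.33],"rotation":[0,0,0],"jaw":0.35},{"dp":[0.01,0.55,-0.33],"rotation":[0,0,0],"jaw":0.35},{"dp":[0.01,0.95,-0.33],"rotation":[0,0,0],"jaw":0.35},{"dp":[0.01,0.95,-0.33],"rotation":[0,0,0],"jaw":0.35}]'
python3 -m pendant '[{"dp":[0.01,0.3,0],"rotation":[0,0,0],"jaw":0.35},{"dp":[0.01,0.6,0],"rotation":[0,0,0],"jaw":0.35},{"dp":[0.01,0.95,0],"rotation":[0,0,0],"jaw":0.35},{"dp":[0.01,0.95,0],"rotation":[0,0,0],"jaw":0.35}]'
python3 -m pendant '[{"dp":[0.02,0.3,0],"rotation":[0,0,0],"jaw":0.35},{"dp":[0.02,0.6,0],"rotation":[0,0,0],"jaw":0.35},{"dp":[0.02,0.94,0],"rotation":[0,0,0],"jaw":0.35},{"dp":[0.02,0.94,0],"rotation":[0,0,0],"jaw":0.35},{"dp":[0.02,0.94,0],"rotation":[0,0,0],"jaw":0.35},{"dp":[0.02,0.94,0],"rotation":[0,0,0],"jaw":0.35}]'
python3 -c "
from h import *;from bench import r
s=r.read_state()
go(s,[.561,.1032,.14],86.2)"
```

```text
time: 18.5
ee_pos: [0.5478, -0.1741, 0.2426]
eef_rot: [0.029, 1.0, 0.002, -0.001]
ft_force: [0.2, 0.1, -2.0]
width: 0.0435
grip_force: 18.0
time: 19.0
ee_pos: [0.5549, -0.0335, 0.2427]
eef_rot: [0.03, 1.0, 0.001, -0.002]
ft_force: [-0.4, -1.6, -1.1]
width: 0.0435
grip_force: 18.0
time: 19.75
ee_pos: [0.5619, 0.1006, 0.2442]
eef_rot: [0.035, 0.999, -0.0, -0.0]
ft_force: [-0.1, 0.1, -1.7]
width: 0.0434
grip_force: 18.0
dp [0.006 0.018 0.695] rot [-0.0001 -0.0001 -0.0005] cur 86.0 [0.5619 0.1006 0.2442]
```

```bash
python3 -m pendant '[{"dp":[0.006,0.018,0.35],"rotation":[0,0,0],"jaw":0.35},{"dp":[0.006,0.018,0.7],"rotation":[0,0,0],"jaw":0.35},{"dp":[0.006,0.018,0.9],"rotation":[0,0,0],"jaw":0.35},{"dp":[0.006,0.018,0.9],"rotation":[0,0,0],"jaw":0.35},{"dp":[0.006,0.018,0.9],"rotation":[0,0,0],"jaw":0.35},{"dp":[0.006,0.018,0.9],"rotation":[0,0,0],"jaw":0.35}]'
python3 -c "
from h import *;from bench import r
s=r.read_state()
go(s,[.561,.1032,.078],86.2)"
```

```text
time: 20.5
ee_pos: [0.5622, 0.1053, 0.1116]
eef_rot: [0.034, 0.999, 0.001, 0.001]
ft_force: [0.8, -0.4, -1.9]
width: 0.0438
grip_force: 18.0
dp [ 0.008 -0.015  0.224] rot [ 0.0002  0.0004 -0.0002] cur 86.1 [0.5622 0.1053 0.1116]
```

```bash
python3 -m pendant '[{"dp":[0.008,-0.01,0.1],"rotation":[0,0,0],"jaw":0.35},{"dp":[0.008,-0.01,0.19],"rotation":[0,0,0],"jaw":0.35},{"dp":[0.008,-0.01,0.21],"rotation":[0,0,0],"jaw":0.35},{"dp":[0.008,-0.01,0.21],"rotation":[0,0,0],"jaw":0.35},{"dp":[0.008,-0.01,0.21],"rotation":[0,0,0],"jaw":0.35}]'
```

```text
time: 21.12
ee_pos: [0.5601, 0.104, 0.0785]
eef_rot: [0.034, 0.999, 0.0, 0.0]
ft_force: [-0.3, -0.1, -2.2]
width: 0.0441
grip_force: 18.0
```

```bash
python3 -m pendant '[{"dp":[0,0,0.014],"rotation":[0,0,0],"jaw":0.35},{"dp":[0,0,0.016],"rotation":[0,0,0],"jaw":0.35},{"dp":[0,0,0.016],"rotation":[0,0,0],"jaw":0.65},{"dp":[0,0,0.016],"rotation":[0,0,0],"jaw":0.65},{"dp":[0,0,0.016],"rotation":[0,0,0],"jaw":0.65},{"dp":[0,0,0.016],"rotation":[0,0,0],"jaw":0.65}]'
python3 -m pendant '[{"dp":[0,0,-0.3],"rotation":[0,0,0],"jaw":0.65},{"dp":[0,0,-0.7],"rotation":[0,0,0],"jaw":0.65},{"dp":[0,0,-1],"rotation":[0,0,0],"jaw":0.65},{"dp":[0,0,-1],"rotation":[0,0,0],"jaw":1},{"dp":[0,0,-1],"rotation":[0,0,0],"jaw":1}]'
python3 -c "
from h import *;from bench import r
s=r.read_state()
go(s,[.472,-.421,.25],-3.8)"
```

```text
time: 21.88
ee_pos: [0.5598, 0.104, 0.0759]
eef_rot: [0.034, 0.999, 0.0, 0.0]
ft_force: [-0.2, -0.3, -0.3]
width: 0.0562
grip_force: 0.0
time: 22.5
ee_pos: [0.5595, 0.1039, 0.2251]
eef_rot: [0.034, 0.999, -0.0, -0.0]
ft_force: [0.4, 0.2, -0.6]
width: 0.0694
grip_force: 0.0
dp [ 0.348 -3.53  -0.165] rot [-1.000e-04 -1.000e-04  2.499e-01] cur 86.2 [0.5595 0.1039 0.2251]
```

```bash
python3 -m pendant '[{"dp":[0.09,-0.3,-0.165],"rotation":[0,0,0],"jaw":1},{"dp":[0.09,-0.65,-0.165],"rotation":[0,0,0],"jaw":1},{"dp":[0.09,-0.95,-0.165],"rotation":[0,0,0],"jaw":1},{"dp":[0.09,-0.95,-0.165],"rotation":[0,0,0],"jaw":1}]'
python3 -m pendant '[{"dp":[0.09,-0.3,0],"rotation":[0,0,0],"jaw":1},{"dp":[0.09,-0.65,0],"rotation":[0,0,0],"jaw":1},{"dp":[0.09,-0.95,0],"rotation":[0,0,0],"jaw":1},{"dp":[0.09,-0.95,0],"rotation":[0,0,0],"jaw":1}]'
python3 -m pendant '[{"dp":[0.09,-0.3,0],"rotation":[0,0,0],"jaw":1},{"dp":[0.09,-0.65,0],"rotation":[0,0,0],"jaw":1},{"dp":[0.09,-0.95,0],"rotation":[0,0,0],"jaw":1},{"dp":[0.09,-0.95,0],"rotation":[0,0,0],"jaw":1}]'
python3 -m pendant '[{"dp":[0.09,-0.3,0],"rotation":[0,0,0.25],"jaw":1},{"dp":[0.09,-0.68,0],"rotation":[0,0,0.25],"jaw":1},{"dp":[0.09,-0.68,0],"rotation":[0,0,0.25],"jaw":1},{"dp":[0.09,-0.68,0],"rotation":[0,0,0.25],"jaw":1},{"dp":[0.09,-0.68,0],"rotation":[0,0,0.25],"jaw":1},{"dp":[0.09,-0.68,0],"rotation":[0,0,0.25],"jaw":1},{"dp":[0.09,-0.68,0],"rotation":[0,0,0.25],"jaw":1},{"dp":[0.09,-0.68,0],"rotation":[0,0,0.25],"jaw":1}]'
python3 -c "
from h import *;from bench import r
s=r.read_state();print(s['joint_positions'].round(2))
go(s,[.472,-.421,.17],-3.8)"
```

```text
time: 23.0
ee_pos: [0.5357, -0.0415, 0.2493]
eef_rot: [0.037, 0.999, -0.001, -0.001]
ft_force: [-0.4, 0.7, -1.0]
width: 0.0869
grip_force: 0.0
time: 23.5
ee_pos: [0.5126, -0.1814, 0.2494]
eef_rot: [0.036, 0.999, -0.0, -0.001]
ft_force: [0.4, 0.1, 0.2]
width: 0.087
grip_force: 0.0
time: 24.0
ee_pos: [0.4898, -0.3217, 0.2492]
eef_rot: [0.035, 0.999, -0.0, -0.001]
ft_force: [0.1, 0.3, -0.3]
width: 0.087
grip_force: 0.0
time: 25.0
ee_pos: [0.472, -0.4181, 0.2492]
eef_rot: [0.707, 0.707, 0.001, -0.001]
ft_force: [-0.2, -0.5, -0.1]
width: 0.0875
grip_force: 0.0
[ 0.01  0.44  0.89  1.44 -0.34  1.43  0.9 ]
dp [-0.02   0.001  0.528] rot [-0.0002 -0.0004  0.0106] cur 0.0 [ 0.472  -0.4181  0.2492]
```

```bash
python3 -m pendant '[{"dp":[-0.02,0,0.3],"rotation":[0,0,0.0106],"jaw":1},{"dp":[-0.02,0,0.53],"rotation":[0,0,0.0106],"jaw":1},{"dp":[-0.02,0,0.53],"rotation":[0,0,0.0106],"jaw":1},{"dp":[-0.02,0,0.53],"rotation":[0,0,0.0106],"jaw":1},{"dp":[-0.02,0,0.53],"rotation":[0,0,0.0106],"jaw":1}]'
python3 - <<'E'
from h import *;from bench import r,camera
s=r.read_state();go(s,[.4717,-.421,.043],-3.8)
c=camera("side");cv2.imwrite("pics/s5.png",c["image"][:,:,::-1])
c=camera("top");w=world(c)
print("spice",top(w,(207,175),.13,d=.006),"\npaste",top(w,(286,181),.125,d=.006))
E
```

```text
time: 25.62
ee_pos: [0.4712, -0.424, 0.1726]
eef_rot: [0.729, 0.685, 0.0, 0.001]
ft_force: [-0.6, 0.2, -0.2]
width: 0.0872
grip_force: 0.0
dp [0.021 0.    0.864] rot [0.0003 0.0001 0.0006] cur -3.6 [ 0.4712 -0.424   0.1726]
spice {'n': 215, 'mean': array([0.5612, 0.1037, 0.13  ]), 'box': array([0.5615, 0.1042]), 'size': array([0.043, 0.042]), 'ang': 20.6, 'circ': array([0.5617, 0.1038, 0.0224])} 
paste {'n': 327, 'mean': array([ 0.549, -0.087,  0.125]), 'box': array([ 0.5495, -0.0876]), 'size': array([0.051, 0.054]), 'ang': 89.8, 'circ': array([ 0.5493, -0.0868,  0.0274])}
```

View pics/s5.png

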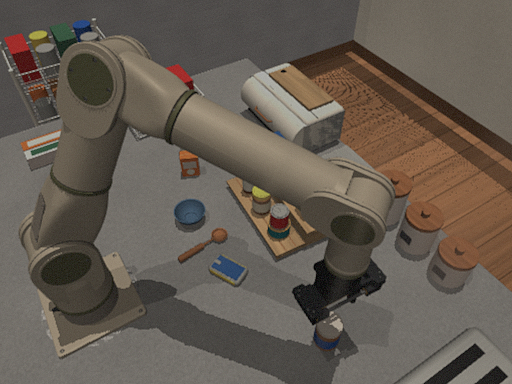

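```bash
python3 -m pendant '[{"dp":[0.015,0,0.3],"rotation":[0,0,0.0006],"jaw":1},{"dp":[0.015,0,0.6],"rotation":[0,0,0.0006],"jaw":1},{"dp":[0.015,0,0.8],"rotation":[0,0,0.0006],"jaw":1},{"dp":[0.015,0,0.864],"rotation":[0,0,0.0006],"jaw":1},{"dp":[0.015,0,0.864],"rotation":[0,0,0.0006],"jaw":1},{"dp":[0.015,0,0.864],"rotation":[0,0,0.0006],"jaw":0.55},{"dp":[0.015,0,0.864],"rotation":[0,0,0.0006],"jaw":0.55},{"dp":[0.015,0,0.864],"rotation":[0,0,0.0006],"jaw":0.55}]' 30
python3 -m pendant '[{"dp":[0,0,0],"rotation":[0,0,0],"jaw":0.55},{"dp":[0,0,0],"rotation":[0,0,0],"jaw":0.55},{"dp":[0,0,0],"rotation":[0,0,0],"jaw":0.55},{"dp":[0,0,0],"rotation":[0,0,0],"jaw":0.55}]'
python3 -m pendant '[{"dp":[0,0,-0.3],"rotation":[0,0,0],"jaw":0.55},{"dp":[0,0,-0.7],"rotation":[0,0,0],"jaw":0.55},{"dp":[0,0,-1],"rotation":[0,0,0],"jaw":0.55},{"dp":[0,0,-1],"rotation":[0,0,0],"jaw":0.55},{"dp":[0,0,-1],"rotation":[0,0,0],"jaw":0.55}]'
python3 -c "
from h import *;from bench import r
s=r.read_state()
go(s,[.6553,.0016,.28],-3.8)"
```

```text
time: 26.72
ee_pos: [0.4717, -0.4218, 0.0424]
eef_rot: [0.73, 0.683, 0.001, 0.001]
ft_force: [3.3, -1.1, 2.1]
width: 0.0644
grip_force: 1.6
time: 27.22
ee_pos: [0.4717, -0.4218, 0.0424]
eef_rot: [0.73, 0.683, 0.0, 0.001]
ft_force: [4.0, -0.1, 5.9]
width: 0.0635
grip_force: 30.0
time: 27.85
ee_pos: [0.4699, -0.4207, 0.1898]
eef_rot: [0.73, 0.683, -0.0, -0.001]
ft_force: [-0.1, 0.3, -4.5]
width: 0.0634
grip_force: 30.0
dp [ 2.892  1.045 -0.599] rot [-0.0003 -0.0003 -0.    ] cur -3.8 [ 0.4699 -0.4207  0.1898]
```

```bash
python3 -m pendant '[{"dp":[0.1,0,-0.3],"rotation":[0,0,0],"jaw":0.55},{"dp":[0.4,0,-0.5],"rotation":[0,0,0],"jaw":0.55},{"dp":[0.7,0,-0.5],"rotation":[0,0,0],"jaw":0.55},{"dp":[0.98,0,-0.5],"rotation":[0,0,0],"jaw":0.55},{"dp":[0.98,0,-0.5],"rotation":[0,0,0],"jaw":0.55}]'
python3 -m pendant '[{"dp":[0.3,0,0],"rotation":[0,0,0],"jaw":0.55},{"dp":[0.65,0,0],"rotation":[0,0,0],"jaw":0.55},{"dp":[0.98,0,0],"rotation":[0,0,0],"jaw":0.55},{"dp":[0.98,0,0],"rotation":[0,0,0],"jaw":0.55}]'
python3 -m pendant '[{"dp":[0.3,0,0],"rotation":[0,0,0],"jaw":0.55},{"dp":[0.65,0,0],"rotation":[0,0,0],"jaw":0.55},{"dp":[0.93,0.1,0],"rotation":[0,0,0],"jaw":0.55},{"dp":[0.93,0.1,0],"rotation":[0,0,0],"jaw":0.55},{"dp":[0.93,0.1,0],"rotation":[0,0,0],"jaw":0.55}]'
python3 -c "
from h import *;from bench import r
s=r.read_state();print(s['joint_positions'].round(2))
go(s,[.6553,.0016,.26],-3.8)"
```

```text
time: 28.48
ee_pos: [0.481, -0.2701, 0.2644]
eef_rot: [0.728, 0.686, 0.0, -0.002]
ft_force: [0.3, -2.2, -4.4]
width: 0.0635
grip_force: 30.0
time: 28.98
ee_pos: [0.49, -0.124, 0.2648]
eef_rot: [0.728, 0.686, -0.001, -0.001]
ft_force: [-0.8, -1.2, -3.8]
width: 0.0637
grip_force: 30.0
time: 29.6
ee_pos: [0.514, 0.0083, 0.2654]
eef_rot: [0.731, 0.682, -0.001, -0.0]
ft_force: [-0.2, -0.4, -3.6]
width: 0.0638
grip_force: 30.0
[-0.78  0.05  0.71  1.71 -0.03  1.39 -0.13]
dp [0.02  0.943 0.034] rot [-0.0003  0.0003 -0.0003] cur -3.9 [0.514  0.0083 0.2654]
```

```bash
python3 -m pendant '[{"dp":[0.02,0.25,0],"rotation":[0,0,0],"jaw":0.55},{"dp":[0.02,0.5,0],"rotation":[0,0,0],"jaw":0.55},{"dp":[0.02,0.75,0.03],"rotation":[0,0,0],"jaw":0.55},{"dp":[0.02,0.943,0.03],"rotation":[0,0,0],"jaw":0.55},{"dp":[0.02,0.943,0.03],"rotation":[0,0,0],"jaw":0.55},{"dp":[0.02,0.943,0.03],"rotation":[0,0,0],"jaw":0.55}]'
python3 - <<'E'
from h import *;from bench import r,camera
s=r.read_state();go(s,[.6553,.0016,.150],-3.8)
c=camera("side");cv2.imwrite("pics/s6.png",c["image"][:,:,::-1])
E
```

```text
time: 30.35
ee_pos: [0.6551, 0.0018, 0.2617]
eef_rot: [0.731, 0.682, -0.001, -0.0]
ft_force: [-0.5, 0.1, -3.7]
width: 0.0642
grip_force: 30.0
dp [-0.001  0.002  0.745] rot [-0.0001  0.0001 -0.0004] cur -4.0 [0.6551 0.0018 0.2617]
```

View pics/s6.png

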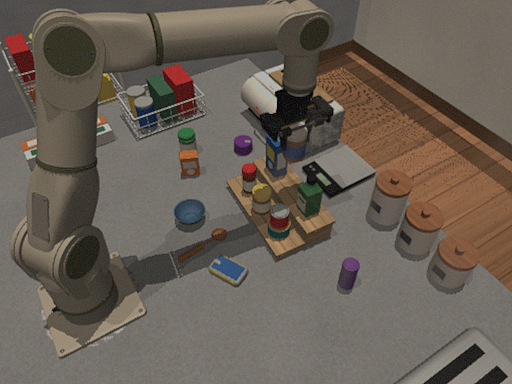

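```bash
python3 -m pendant '[{"dp":[0,0,0.25],"rotation":[0,0,0],"jaw":0.55},{"dp":[0,0,0.5],"rotation":[0,0,0],"jaw":0.55},{"dp":[0,0,0.75],"rotation":[0,0,0],"jaw":0.55},{"dp":[0,0,0.86],"rotation":[0,0,0],"jaw":0.55},{"dp":[0,0,0.86],"rotation":[0,0,0],"jaw":0.55},{"dp":[0,0,0.86],"rotation":[0,0,0],"jaw":0.55}]'
python3 -c "
from h import *;from bench import r
s=r.read_state()
go(s,[.6553,.0016,.119],-3.8)"
```

```text
time: 31.15
ee_pos: [0.6566, 0.0035, 0.1349]
eef_rot: [0.73, 0.683, 0.001, 0.001]
ft_force: [0.2, 0.2, -3.6]
width: 0.0636
grip_force: 30.0
dp [-0.013 -0.008  0.106] rot [ 0.0004 -0.0001 -0.0001] cur -3.8 [0.6566 0.0035 0.1349]
```

```bash
python3 -m pendant '[{"dp":[-0.01,-0.008,0.06],"rotation":[0,0,0],"jaw":0.55},{"dp":[-0.01,-0.008,0.1],"rotation":[0,0,0],"jaw":0.55},{"dp":[-0.01,-0.008,0.105],"rotation":[0,0,0],"jaw":0.55},{"dp":[-0.01,-0.008,0.105],"rotation":[0,0,0],"jaw":0.55},{"dp":[-0.01,-0.008,0.105],"rotation":[0,0,0],"jaw":0.55}]'
```

```text
time: 31.78
ee_pos: [0.6544, 0.0021, 0.1173]
eef_rot: [0.73, 0.683, -0.0, -0.0]
ft_force: [-1.3, -0.5, -1.0]
width: 0.0631
grip_force: 30.0
```

Down (weight is being taken by the step). Release and lift.

```bash
python3 -m pendant '[{"dp":[0,0,0],"rotation":[0,0,0],"jaw":0.85},{"dp":[0,0,0],"rotation":[0,0,0],"jaw":0.85},{"dp":[0,0,0],"rotation":[0,0,0],"jaw":0.9},{"dp":[0,0,0],"rotation":[0,0,0],"jaw":0.9},{"dp":[0,0,0],"rotation":[0,0,0],"jaw":0.9}]'
python3 -m pendant '[{"dp":[0,0,-0.2],"rotation":[0,0,0],"jaw":0.9},{"dp":[0,0,-0.5],"rotation":[0,0,0],"jaw":0.9},{"dp":[0,0,-0.8],"rotation":[0,0,0],"jaw":0.9},{"dp":[0,0,-1],"rotation":[0,0,0],"jaw":0.9},{"dp":[0,0,-1],"rotation":[0,0,0],"jaw":0.9}]'
python3 -m pendant '[{"dp":[0,-0.35,-0.1],"rotation":[0,0,0],"jaw":0.9},{"dp":[0,-0.7,-0.1],"rotation":[0,0,0],"jaw":0.9},{"dp":[0,-1,-0.1],"rotation":[0,0,0],"jaw":0.9},{"dp":[0,-1,-0.1],"rotation":[0,0,0],"jaw":0.9}]'
python3 -m pendant '[{"dp":[0.7,-0.3,-0.1],"rotation":[0,0,0],"jaw":0.9},{"dp":[1,-0.3,-0.1],"rotation":[0,0,0],"jaw":0.9},{"dp":[1,-0.3,-0.1],"rotation":[0,0,0],"jaw":0.9},{"dp":[1,-0.3,-0.1],"rotation":[0,0,0],"jaw":0.9},{"dp":[1,-0.3,-0.1],"rotation":[0,0,0],"jaw":0.9},{"dp":[1,-0.3,-0.1],"rotation":[0,0,0],"jaw":0.9}]'
python3 - <<'E'
from h import *;from bench import r,camera
c=camera("top");w=world(c);cv2.imwrite("pics/t7.png",c["image"][:,:,::-1])
for n,uv,h in[("oil",(284,141),.215),("rice",(210,137),.21),("honey",(243,186),.115),("peanut",(247,140),.17),("spice",(207,175),.13),("paste",(286,181),.125),("soda",(139,228),.085),("pickles",(98,212),.085)]:
    try:print(n,top(w,uv,h,d=.006))
    except Exception as e:print(n,"none")
E
```

```text
time: 32.4
ee_pos: [0.6545, 0.0022, 0.1173]
eef_rot: [0.73, 0.683, 0.0, -0.0]
ft_force: [0.3, 0.6, 0.0]
width: 0.078
grip_force: 0.0
time: 33.02
ee_pos: [0.6555, 0.0018, 0.2699]
eef_rot: [0.73, 0.683, 0.002, 0.001]
ft_force: [0.8, -0.4, -0.3]
width: 0.0786
grip_force: 0.0
time: 33.52
ee_pos: [0.5024, 0.0126, 0.2819]
eef_rot: [0.73, 0.684, 0.001, -0.002]
ft_force: [0.4, 0.8, 1.2]
width: 0.0784
grip_force: 0.0
time: 34.28
ee_pos: [0.4704, 0.1635, 0.297]
eef_rot: [0.731, 0.682, -0.0, 0.0]
ft_force: [0.9, -0.8, -0.0]
width: 0.0785
grip_force: 0.0
oil {'n': 104, 'mean': array([ 0.6478, -0.0928,  0.2141]), 'box': array([ 0.6482, -0.0927]), 'size': array([0.026, 0.027]), 'ang': 41.0, 'circ': array([ 0.6483, -0.0934,  0.0141])}
rice {'n': 462, 'mean': array([0.6591, 0.0965, 0.2094]), 'box': array([0.6596, 0.0967]), 'size': array([0.063, 0.046]), 'ang': 86.6, 'circ': array([0.6605, 0.0969, 0.0379])}
honey {'n': 366, 'mean': array([0.5519, 0.0145, 0.1149]), 'box': array([0.553 , 0.0136]), 'size': array([0.056, 0.057]), 'ang': 89.5, 'circ': array([0.5524, 0.0145, 0.0297])}
peanut {'n': 477, 'me
[... 297 characters left out ...]
array([0.5614, 0.1043, 0.0227])}
paste {'n': 326, 'mean': array([ 0.5491, -0.087 ,  0.1252]), 'box': array([ 0.5494, -0.0876]), 'size': array([0.051, 0.054]), 'ang': 88.9, 'circ': array([ 0.5492, -0.0869,  0.0275])}
soda {'n': 0, 'mean': array([nan, nan, nan]), 'box': array([0., 0.]), 'size': array([0., 0.]), 'ang': 0.0, 'circ': array([0., 0., 0.])}
pickles {'n': 0, 'mean': array([nan, nan, nan]), 'box': array([0., 0.]), 'size': array([0., 0.]), 'ang': 0.0, 'circ': array([0., 0., 0.])}h.py:13: RuntimeWarning: Mean of empty slice.
  return dict(n=len(q),mean=q.mean(0).round(4),box=np.round(rc[0],4),size=np.round(rc[1],3),ang=round(rc[2],1),circ=np.round([cx,cy,rad],4))
  ret = um.true_divide(
```

View pics/t7.png

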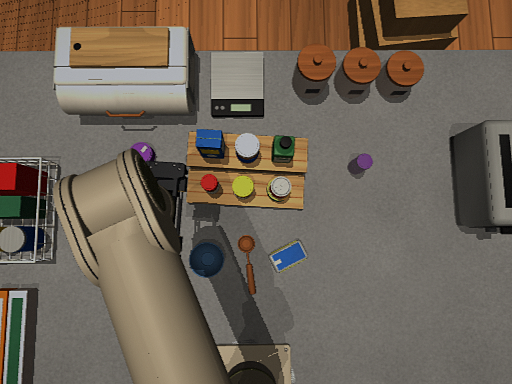

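The picture shows the peanut jar at (247,147) between the rice and the oil, the spice at (209,183) in front of the rice, and paste on tuna at (281,188) in front of the oil. The arm hides the soda and pickles here, but both stood in place in the last side view, and nothing has gone near them since.

```bash
python3 -c "
from bench import r
print(r.close_job())"
```

```text
the job is handed in; nothing more can be done
None
```

The job is handed in after about 34 s of robot time: the peanut, spice, and tuna with paste on top measured within about 5 mm of their target spots in the final top view; oil, rice and honey hadn't moved, soda and pickles were hidden in that view but standing in place in the last side view, and no verdict came back.

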